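Reload the UV curing rail at the phone repair bench

ROBOT

A 6-joint arm with a two-finger parallel gripper is mounted at the origin on the work surface. World frame = base frame: x ahead of the robot, y to its left, z up, the work surface at z = 0. Lengths are in m, angles in degrees, forces in N, time in s.
With the tool pointing down it reaches from about 0.35 to 0.975 m from the base axis. Payload 4.9 kg.
Tool frame: the origin (TCP) lies midway between the tips of the shut fingers; the grasp point (between the pads) lies 19 mm behind it (manip.grip_depth is the distance from the TCP to the grasp point, in m); z points along the fingers, y is the line along which they close (so a half turn about z gives the same grasp; the last joint's range is limited). The gripper opens to 85 mm and grips with 20 to 120 N. Pads are 22 mm wide; open, the fingers measure 114 mm over their backs; the gripper's body (76 mm by 85 mm) begins 54 mm behind the grasp point. The pads swing forward as they close: fully open they stand 13 mm farther back than shut.
Start: joints at [-6.818, 3.019, 92.412, -0, 84.569, -6.818], TCP at [0.625, 0, 0.231] pointing down, gripper open.
Joint ranges: [-172.51, 172.51], [-57.92, 126.97], [3.15, 148.05], [-58.71, 238.71], [5.1, 150.11], [-179.66, 179.66]. Speed limits (degrees/s): [147.25, 147.25, 180, 180, 180, 180].

INTERFACE

Orientations are given as [roll, pitch, yaw] about the fixed x, y, z axes, in that order (R = Rz(yaw) Ry(pitch) Rx(roll)).
In Python, from station import manip, get_image, models gives the robot as it stands.
- The arm moves only by the tool drive_tool, never from a script. Its argument "plan" is a list of rows, each a list of 5 numbers: the shift along the tool's x, y, z in cm, then the turn about the tool's z in rad, then the finger opening in cm, from 0 to 8.54. A call has 1 to 12 rows; each row is the pose to reach, as a shift and turn from the pose commanded when the call began, along the tool's axes at that moment; what a row does not reach only later rows make up. A row lasts 1/12 s, in which the tool goes at most 41.7 mm and 7.16 degrees, less where a joint would pass 70% of its speed; a pose out of reach is approached as far as the arm can. A call with a gripper value outside its range is refused whole. The fingers move at their own pace and stop on an object; "newtons" is the grip in N (left out, the last holds). Time passes only in rows, so rows that repeat a pose let the fingers close. It gives the time, the measured TCP pose, the force, the opening and the grip force at its end, in the units of the state.
- manip.read_state(): the state, without advancing time (a new reading comes with each control period).
- get_image(name): name is "scene" or "side" or "wrist"; returns a dict with "img" (480x640x3 uint8, red, green, blue), "fx", "fy", "cx", "cy" (pixels), "R" (3x3) and "t" (3): a world point X has camera coordinates R X + t. Camera axes: x right, y down, z forward; pixel columns grow to the right and rows downward; lengths in m; the calibration is good to about 2 mm. A picture is of the moment at which its call begins. There is no depth.
- manip.close_job(): hands the job in; it is judged then, once.
Trained networks look in a picture, given as the dict that the camera call returned (one of the last four; its "shot" number tells which), for a name from the list of things; names that differ only in an ending like _2 or _b are one class to them, and where a whole thing is asked for, a point or a joint stands for the part that bears it (a point fixed in the world has none). Each returns a list of dicts, best first, with "p" (0 to 1); they miss things now and then, are a little off and sometimes report something else, mostly with a low value. They report only what shows in the picture. A call takes as long as a camera call.
- models.search_frame(name, picture): "position" ([column, row] in pixels, amid what is visible of it).
- models.outline_of(name, picture): "region" (480x640 bool, what is visible of it) and "position" ([column, row] in pixels, amid what is visible of it).
- models.tip_of(name, picture): "position" ([column, row] in pixels: a listed point, or the origin of a listed thing).
The state is a dict: "t": time; "qpos": joint angles; "joint_velocities": joint speeds; "joint_efforts": joint torques, N m; "position": TCP position; "ee_rot": TCP orientation; "force": force on the tool from outside, world axes, zero at the start; "torque": the same for the moment, N m; "gripper_width": finger opening in m; "grasp_force": force on a finger pad.
Only numpy, scipy, OpenCV 4.12 (cv2) and the standard library are available. Lean on these libraries where they do the work, as an engineer would, in place of code of your own. Each camera call takes 0.05 s, during which the arm holds its last target. There are 200 camera calls.

TASK

Reload the curing station: pull up the spring collar of the rail's swing stop and turn it until the stop is parked clear, slide the cured watches off the rail and stand them in their carriers on the orange mat, then slide every waiting watch carrier onto the rail until each clicks into a place of its own. Then swing the stop back across the rail with the collar dropped home in its locking slot, and press the green start button. Leave the other things on the bench where they are.

Things in the scene. Friction and masses are not known exactly. Their poses are not given: they have to be found in the camera images.
- station: fixed curing station (sizes in mm): white base 205 x 315 x 12 with an aluminium T-rail along its own y. Origin: on the bench below the rail's centre line. Rail stem 16 wide; head 30 wide, 32 to 40 above the bench, from y = -90 to +130 (end stop at +131). Lamp bar 45 to 71 high, 83 to 108 beside the rail at +x; nothing else higher than 85. Axes: z up
- mouth (a point): tip of the rail's tapering nose (20 to 30 wide) at the open end, on the head's top (station x = 0, y = -108, 40 high). Carriers go on here towards station +y, channel over the head: 1.5 play each side, 2 up and down (slide one about 1 above its resting height). Once on, it cannot be lifted off. Axes as the station's
- place1 (a point): click place nearest the closed end (station y = +100): where a carrier's origin lies when clicked in, underside 24 above the bench. Spring rollers in the head's flanks drop into notches in the carrier; about 5 to 10 N pushes a carrier in, out or past; bring its origin here and they hold it. Axes as the station's
- place2 (a point): middle click place (station y = +40), like place1; neighbouring carriers stand 6 apart
- place3 (a point): click place nearest the mouth (station y = -20), like place1
- collar_lift (a joint): how far the spring collar is pulled up, m: 0 = home in a slot, 0.014 = the most. The spring pulls it down with 5 to 10 N. It must be up at least 0.008 to be turned; let go between the slots, it stays up on the crown
- collar_turn (a joint): angle of the collar and its red stop arm, rad: 0 = locked, arm across the rail; 1.4 = parked, arm pointing outward along the rail (station -y), clear of it. Grows clockwise seen from above. Only at these two angles (within about 0.07) is there a slot into which the collar drops
- collar_grip (a point): grip point of the collar: a round knurled steel knob, 32 across, on a vertical axis (station x = -75, y = -68); its grip runs 54 to 84 above the bench when home, this point at 70. It rises and turns with the collar. The red stop arm, 12 wide, 42 to 52 high when home, reaches 85 from the axis
- stop_tip (a point): end of the red stop arm, 85 from the collar's axis
- start (a joint): travel of the green start button, m: 0 = out, 0.006 = fully pressed (5 N); it springs back
- start_top (a point): top of the green start button, 26 across, on the blue timer box at the closed end of the rail (station x = +12, y = +172), about 68 above the bench, pressed downward
- mat: orange silicone mat 120 (own x) x 210 (own y) x 3 mm, fixed to the bench. Origin: centre of its underside; carriers set down on it stand 3 above the bench
- cured_1: a cured watch; starts in place1. A blue carrier shoe with a smartwatch on top, mm: 49 wide (own x) x 54 long (own y, the way it slides) x 32 tall, 43 with the watch (36 x 43, centred); 0.12 to 0.23 kg. Origin: centre of underside, z up. Same after a half turn. Grip it by the flanks 49 apart. Below, a channel along y: feet 6 high, 21 apart; above them 33 wide, roof 16 above the underside
- cured_2: a cured watch; starts in place2. A blue carrier shoe with a smartwatch on top, mm: 49 wide (own x) x 54 long (own y, the way it slides) x 32 tall, 43 with the watch (36 x 43, centred); 0.12 to 0.23 kg. Origin: centre of underside, z up. Same after a half turn. Grip it by the flanks 49 apart. Below, a channel along y: feet 6 high, 21 apart; above them 33 wide, roof 16 above the underside
- watch_a: a waiting watch, not always there: blue carrier shoe with a smartwatch on top, mm: 49 wide (own x) x 54 long (own y, the way it slides) x 32 tall, 43 with the watch (36 x 43, centred); 0.12 to 0.23 kg. Origin: centre of underside, z up. Same after a half turn. Grip it by the flanks 49 apart. Below, a channel along y: feet 6 high, 21 apart; above them 33 wide, roof 16 above the underside
- watch_b: a waiting watch, not always there: blue carrier shoe with a smartwatch on top, mm: 49 wide (own x) x 54 long (own y, the way it slides) x 32 tall, 43 with the watch (36 x 43, centred); 0.12 to 0.23 kg. Origin: centre of underside, z up. Same after a half turn. Grip it by the flanks 49 apart. Below, a channel along y: feet 6 high, 21 apart; above them 33 wide, roof 16 above the underside
- watch_c: a waiting watch, not always there: blue carrier shoe with a smartwatch on top, mm: 49 wide (own x) x 54 long (own y, the way it slides) x 32 tall, 43 with the watch (36 x 43, centred); 0.12 to 0.23 kg. Origin: centre of underside, z up. Same after a half turn. Grip it by the flanks 49 apart. Below, a channel along y: feet 6 high, 21 apart; above them 33 wide, roof 16 above the underside
- phone2: bystander, to be left alone: phone lying flat, 72 x 147 x 8, red rim (mm). Origin: centre of its underside
- spray: bystander, to be left alone: yellow spray can, 54 across, 170 tall (mm). Origin: centre of its underside
- glass: bystander, to be left alone: drinking glass, 62 across, 85 tall (mm). Origin: centre of its underside
- tape: bystander, to be left alone: green roll of tape lying flat, 54 across, 18 tall (mm). Origin: centre of its underside
- driver: bystander, to be left alone: screwdriver with a blue handle, 150 long, lying down (mm). Origin: centre of its underside

How it is judged:
By the outcome, as a careful person would: the job done as asked, in the order asked, and still so for the second after the job is handed in, with the robot touching nothing.
Of watch_a, watch_b, watch_c only 2 to 3 are there at a start; the rules pass over those that are not, and their reading is None.
At some moment in a run one of watch_a, watch_b, watch_c may be knocked a few centimetres aside while the robot is not near it.
Once in a run the grip may slacken for a moment while it holds something.
It also fails if it takes over 210 s, if anything falls off the work surface, if the arm or the gripper's body presses on something with over 40 N, if the wrist force passes 120 N, or if a joint passes its speed limit or range.

## Working session

There is one attempt and no reset: what is moved stays moved. The work goes in short steps, Python scripts to look and compute and a tool call to move; the robot and the scene stay as the last step left them, time stands still between calls to the robot, and variables do not carry over. Pictures are saved under pics/ and viewed, at most 14 in all, crops included, and the job is handed in when it is done.

Besides the shell and the picture viewer there is one more tool, called as a command line: name --pt "numbers of a row" for each row, then --argument value for the rest. drive_tool: Moves the arm, as the interface text tells. Its arguments: {"type":"object","properties":{"plan":{"type":"array"},"newtons":{"type":"number"}},"required":["plan"]}

```bash
mkdir -p pics; ls; cat > h.py <<'E'
import numpy as np, cv2
from station import manip, get_image, models
def save(im,n): cv2.imwrite(f'pics/{n}.png', cv2.cvtColor(im['img'],cv2.COLOR_RGB2BGR))
def ray(im,px):
    R=np.array(im['R']);t=np.array(im['t'])
    d=R.T@np.array([(px[0]-im['cx'])/im['fx'],(px[1]-im['cy'])/im['fy'],1]); return -R.T@t,d
def at(im,px,z):
    o,d=ray(im,px); return o+d*(z-o[2])/d[2]
def proj(im,X):
    c=np.array(im['R'])@np.asarray(X)+np.array(im['t']); return np.array([im['fx']*c[0]/c[2]+im['cx'],im['fy']*c[1]/c[2]+im['cy']])
E
python3 - <<'E'
from h import *
for n in ['scene','side']:
    im=get_image(n); save(im,n+'0')
    o,_=ray(im,(0,0)); print(n,o.round(3))
    for nm,z in [('mouth',.04),('place1',.024),('place3',.024),('collar_grip',.07),('stop_tip',.047),('start_top',.068),('mat',0),('watch_a',0),('cured_1',.024)]:
        print(nm,[(np.round(d['position']).tolist(),round(d['p'],2),at(im,d['position'],z)[:2].round(3).tolist()) for d in models.tip_of(nm,im)][:6])
s=manip.read_state();print(s['position'],s['ee_rot'],s['force'],s['gripper_width'],manip.grip_depth)
E
```

```text
pics
scene [ 0.998 -0.814  1.175]
mouth [([293.0, 235.0], 0.84, [0.524, -0.017])]
place1 [([326.0, 207.0], 0.9, [0.55, 0.122]), ([313.0, 220.0], 0.77, [0.539, 0.065]), ([338.0, 191.0], 0.75, [0.554, 0.192])]
place3 [([326.0, 207.0], 0.9, [0.55, 0.122]), ([313.0, 220.0], 0.77, [0.539, 0.065]), ([338.0, 191.0], 0.75, [0.554, 0.192])]
collar_grip []
stop_tip [([303.0, 228.0], 0.73, [0.54, 0.01])]
start_top []
mat [([264.0, 326.0], 0.94, [0.578, -0.27])]
watch_a [([191.0, 338.0], 0.96, [0.441, -0.376]), ([233.0, 282.0], 0.78, [0.443, -0.194]), ([325.0, 206.0], 0.66, [0.538, 0.147])]
cured_1 [([326.0, 205.0], 0.92, [0.547, 0.131]), ([334.0, 191.0], 0.83, [0.543, 0.188])]
side [0.321 0.645 0.709]
mouth [([336.0, 262.0], 0.64, [0.539, -0.019])]
place1 [([290.0, 339.0], 0.93, [0.55, 0.186]), ([318.0, 293.0], 0.85, [0.546, 0.062]), ([307.0, 319.0], 0.73, [0.541, 0.132]), ([215.0, 272.0], 0.51, [0.764, 0.095])]
place3 [([290.0, 339.0], 0.93, [0.55, 0.186]), ([318.0, 293.0], 0.85, [0.546, 0.062]), ([307.0, 319.0], 0.73, [0.541, 0.132]), ([215.0, 272.0], 0.51, [0.764, 0.095])]
collar_grip [([365.0, 274.0], 0.64, [0.467, 0.019])]
stop_tip [([329.0, 270.0], 0.92, [0.542, 0.014])]
start_top [([261.0, 354.0], 0.74, [0.566, 0.261])]
mat [([359.0, 206.0], 0.57, [0.572, -0.274])]
watch_a [([312.0, 467.0], 0.83, [0.43, 0.369]), ([402.0, 238.0], 0.7, [0.44, -0.196]), ([417.0, 196.0], 0.67, [0.447, -0.38]), ([369.0, 399.0], 0.17, [0.385, 0.229])]
cured_1 [([306.0, 317.0], 0.83, [0.544, 0.127]), ([291.0, 338.0], 0.76, [0.55, 0.184]), ([358.0, 205.0], 0.58, [0.568, -0.247])]
[ 6.24982619e-01 -1.91823803e-06  2.31303034e-01] [1.79999175e+02 1.28470430e-03 8.99997870e+01] [-0.37438197  0.35764029 -1.32275957] 0.08534795470229015 0.0187
```

View pics/scene0.png

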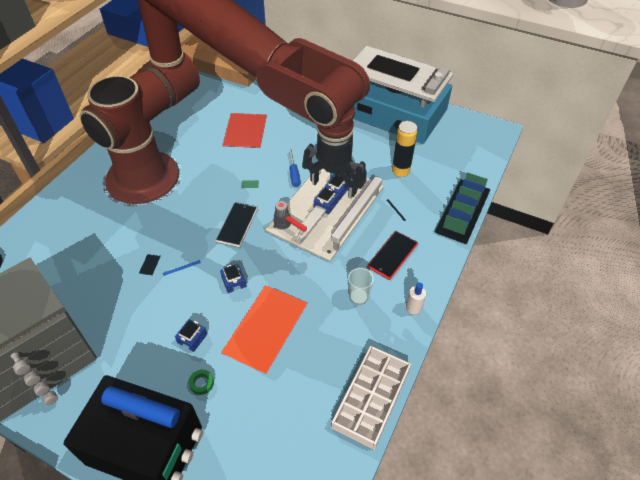

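View pics/side0.png

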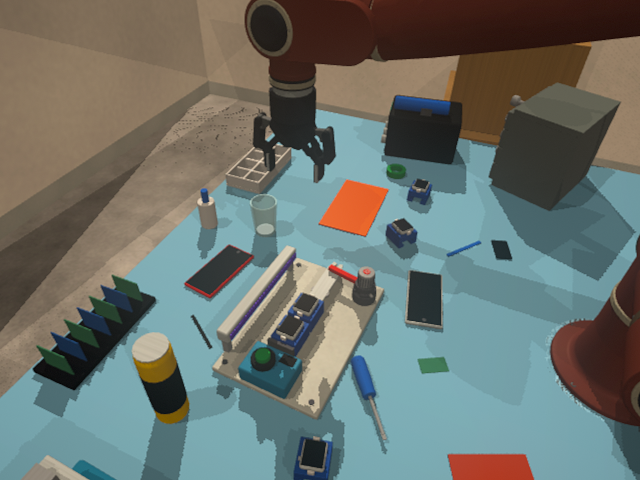

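The pictures show the station at scene (325,215), with the collar at (282,213), and the mat at (264,328). Three waiting watches show: (233,277), (191,334), and side view (314,460). I'll move above the station for a close look.

drive_tool --pt "2 -3 -3 0 8.5" --pt "4 -6 -6 0 8.5" --pt "5 -9 -9 0 8.5" --pt "5 -9 -12 0 8.5" --pt "5 -9 -12 0 8.5" --pt "5 -9 -12 0 8.5"

```text
t: 1.5
position: [0.5357, 0.0503, 0.3555]
ee_rot: [179.6, 0.0, 90.0]
force: [-0.9, -0.1, -0.4]
gripper_width: 0.085
grasp_force: 0.0
```

```bash
cat >> h.py <<'E'
from scipy.optimize import least_squares
LOC={'mouth':(0,-.108,.04),'collar_grip':(-.075,-.068,.07),'start_top':(.012,.172,.068),'stop_tip':(.0099,-.068,.047)}
E
python3 - <<'E'
from h import *
s=manip.read_state();print(s['position'],s['ee_rot'])
im=get_image('wrist'); save(im,'w1'); o,_=ray(im,(0,0)); print(o, np.round(im['R'],3).tolist())
for nm,z in [('mouth',.04),('place1',.024),('collar_grip',.07),('stop_tip',.047),('start_top',.068),('cured_1',.024),('watch_a',0)]:
    print(nm,[(np.round(d['position']).tolist(),round(d['p'],2),at(im,d['position'],z)[:2].round(4).tolist()) for d in models.tip_of(nm,im)][:6])
E
```

```text
[0.53574889 0.0503374  0.35552458] [1.79559068e+02 2.36511937e-02 9.00452498e+01]
[0.53572893 0.13044943 0.49802542] [[1.0, 0.001, 0.008], [-0.002, -0.95, 0.313], [0.008, -0.313, -0.95]]
mouth [([321.0, 238.0], 0.58, [0.5405, -0.0238])]
place1 [([321.0, 169.0], 0.72, [0.5414, 0.0669])]
collar_grip [([262.0, 209.0], 0.57, [0.4674, 0.0242]), ([325.0, 217.0], 0.23, [0.545, 0.0134])]
stop_tip [([325.0, 217.0], 0.64, [0.5461, 0.0074]), ([326.0, 120.0], 0.29, [0.5464, 0.1286])]
start_top []
cured_1 [([323.0, 117.0], 0.71, [0.5435, 0.1319]), ([329.0, 68.0], 0.62, [0.5507, 0.1877])]
watch_a [([261.0, 334.0], 0.9, [0.4449, -0.1994]), ([264.0, 421.0], 0.65, [0.4419, -0.3778])]
```

View pics/w1.png

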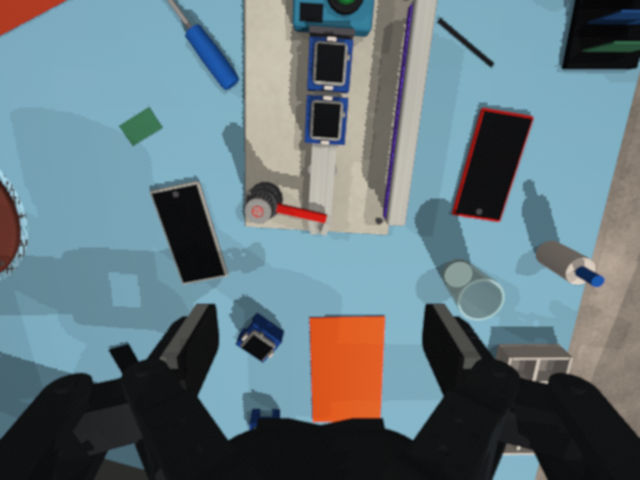

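The wrist view shows the rail with cured watches at (330,65) and (327,120), the collar at (258,210), the arm tip at (325,217) and a waiting watch at (261,336). Closer look next.

drive_tool --pt "0 -1 4 0 8.5" --pt "-1 -2 8 0 8.5" --pt "-2 -2.5 12 0 8.5" --pt "-2 -2.5 15 0 8.5" --pt "-2 -2.5 15 0 8.5" --pt "-2 -2.5 15 0 8.5"

```text
t: 2.4
position: [0.5088, 0.03, 0.1995]
ee_rot: [-179.7, -0.0, 90.0]
force: [0.3, 0.5, 1.1]
gripper_width: 0.0851
grasp_force: 0.0
```

```bash
python3 - <<'E'
from h import *
s=manip.read_state();print(s['position'],s['ee_rot'])
im=get_image('wrist'); save(im,'w2'); print(im['fx'])
for nm,z in [('mouth',.04),('place1',.024),('collar_grip',.07),('stop_tip',.047),('start_top',.068),('cured_1',.024),('watch_a',0)]:
    print(nm,[(np.round(d['position']).tolist(),round(d['p'],2),at(im,d['position'],z)[:2].round(4).tolist()) for d in models.tip_of(nm,im)][:6])
for nm in ['cured_1','stop_tip','collar_grip']:
  for d in models.outline_of(nm,im)[:3]:
    m=d['region'].astype(np.uint8); c,_=cv2.findContours(m,0,2); print(nm,round(d['p'],2),m.sum(),cv2.minAreaRect(np.vstack(c)))
E
```

```text
[0.50879053 0.03000245 0.19945658] [-1.79738820e+02 -2.81418475e-02  8.99823913e+01]
357.19343214445786
mouth [([350.0, 270.0], 0.83, [0.5367, -0.0222]), ([598.0, 165.0], 0.73, [0.7409, 0.073]), ([361.0, 247.0], 0.66, [0.5463, 0.0002])]
place1 [([357.0, 166.0], 0.88, [0.5416, 0.0697])]
collar_grip [([264.0, 233.0], 0.97, [0.4649, 0.0231])]
stop_tip [([363.0, 246.0], 0.91, [0.5472, 0.0033])]
start_top [([265.0, 231.0], 0.17, [0.4655, 0.0237])]
cured_1 [([370.0, 16.0], 0.92, [0.5483, 0.1859]), ([366.0, 93.0], 0.92, [0.547, 0.1296]), ([349.0, 268.0], 0.53, [0.5375, -0.0271]), ([363.0, 246.0], 0.53, [0.5498, -0.0052])]
watch_a [([264.0, 393.0], 0.84, [0.4435, -0.1982])]
cured_1 0.94 5237 ((369.5685119628906, 91.04060363769531), (68.25467681884766, 80.50917053222656), 4.085616588592529)
cured_1 0.57 3462 ((376.1827697753906, 24.44162368774414), (72.2445068359375, 54.14775848388672), 4.085616588592529)
stop_tip 0.71 3282 ((302.0866394042969, 224.3232421875), (55.03596496582031, 122.86947631835938), 88.13232421875)
collar_grip 0.96 3157 ((302.1275939941406, 224.8310546875), (54.068214416503906, 122.84171295166016), 88.17203521728516)
```

View pics/w2.png

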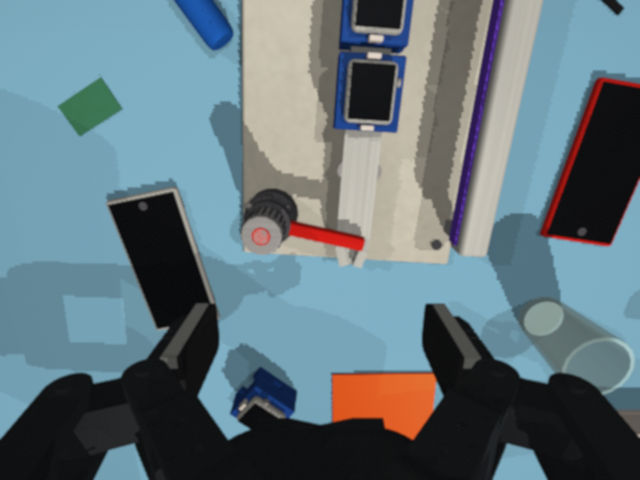

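The close view shows the collar top at (262,236), the red arm out to (363,243), the rail at (358,180), the mouth at (350,262) and a cured watch at (370,91). I'll fit the station pose and check the arm angle.

```bash
python3 - <<'E'
from h import *
im=get_image('wrist'); hsv=cv2.cvtColor(im['img'],cv2.COLOR_RGB2HSV)
obs=[((0,-.108),(.5367,-.0222)),((0,-.02),(.5416,.0697)),((0,.04),(.547,.1296)),((0,.1),(.5495,.1865)),((-.075,-.068),(.465,.0231)),((.012,.172),(.566,.261))]
f=lambda v:np.concatenate([np.array(v[:2])+[np.cos(v[2])*a-np.sin(v[2])*b,np.sin(v[2])*a+np.cos(v[2])*b]-np.array(o) for (a,b),o in obs])
r=least_squares(f,[.54,.08,0],loss='soft_l1',f_scale=.003); print(r.x,np.degrees(r.x[2]),f(r.x).reshape(-1,2).round(4).tolist())
m=(((hsv[...,0]<6)|(hsv[...,0]>174))&(hsv[...,1]>180)&(hsv[...,2]>100)); m[:215]=0;m[260:]=0;m[:,:275]=0;m[:,380:]=0
ys,xs=np.nonzero(m); print(xs.min(),xs.max(),len(xs))
for z in (.047,.052,.06):
  P=np.array([at(im,(x,y),z)[:2] for x,y in zip(xs,ys)]); d=np.linalg.svd(P-P.mean(0))[2][0] if len(P)<3000 else 0
  print(z,P.mean(0),np.degrees(np.arctan2(d[1],d[0])),P[P[:,0].argmax()])
# rail head edges: bright strip between shadow, rows 140..205
g=cv2.cvtColor(im['img'],cv2.COLOR_RGB2GRAY)
for r_ in (145,160,175,190,205): print(r_, g[r_,325:400:2].tolist())
# dark watch screen centres
for d in models.outline_of('cured_1',im)[:2]: print(at(im,d['position'],.05)[:2])
E
```

```text
[ 0.54364423  0.08805427 -0.05880783] -3.369440702566993 [[0.0006, 0.0024], [0.0009, -0.0016], [-0.001, -0.0016], [0.0, 0.0014], [-0.0002, 0.0015], [-0.0003, -0.0019]]
287 360 922
0.047 [0.51477405 0.01303268] -13.170398565834828 [0.54679839 0.00735529]
0.052 [0.51471439 0.01466554] -13.170398565834828 [0.5462002  0.00908362]
0.06 [0.51461894 0.01727811] -13.170398565834821 [0.54524309 0.01184894]
145 [128, 128, 111, 100, 100, 101, 100, 106, 164, 189, 187, 187, 187, 190, 190, 188, 187, 189, 189, 190, 184, 185, 192, 193, 191, 196, 189, 182, 182, 183, 184, 183, 182, 183, 184, 185, 187, 187]
160 [127, 116, 99, 98, 98, 98, 97, 141, 187, 188, 188, 186, 191, 190, 190, 186, 189, 190, 191, 187, 183, 192, 193, 192, 195, 190, 179, 180, 181, 181, 182, 185, 185, 185, 185, 183, 184, 193]
175 [98, 98, 98, 98, 99, 110, 145, 182, 189, 188, 188, 190, 193, 192, 189, 188, 190, 191, 190, 185, 191, 195, 192, 195, 184, 156, 166, 178, 180, 179, 182, 182, 182, 182, 183, 187, 193, 198]
190 [104, 98, 97, 98, 97, 100, 152, 190, 189, 188, 189, 194, 194, 192, 189, 190, 192, 191, 186, 190, 195, 192, 194, 193, 179, 177, 179, 179, 179, 179, 179, 180, 181, 181, 182, 188, 194, 195]
205 [97, 97, 97, 97, 98, 122, 183, 190, 189, 191, 196, 196, 195, 192, 191, 194, 193, 188, 189, 197, 195, 194, 195, 181, 177, 178, 179, 180, 180, 180, 180, 180, 181, 181, 187, 193, 192, 193]
[0.54549342 0.13028951]
[0.55005393 0.17503706]
```

drive_tool --pt "-0.3 -2 3 0 8.5" --pt "-0.6 -4.5 6 0 8.5" --pt "-0.6 -4.5 9 0 8.5" --pt "-0.6 -4.5 12 0 8.5" --pt "-0.6 -4.5 14.5 0 8.5" --pt "-0.6 -4.5 14.5 0 8.5" --pt "-0.6 -4.5 14.5 0 2.5" --pt "-0.6 -4.5 14.5 0 2.5" --pt "-0.6 -4.5 14.5 0 2.5" --pt "-0.6 -4.5 14.5 0 2.5" --pt "-0.6 -4.5 14.5 0 2.5" --pt "-0.6 -4.5 14.5 0 2.5" --newtons 60

```text
t: 4.05
position: [0.4637, 0.0238, 0.0585]
ee_rot: [-179.7, 0.0, 90.0]
force: [-12.7, -0.5, 14.6]
gripper_width: 0.0302
grasp_force: 58.3
```

drive_tool --pt "0 -0.1 -0.5 0 2.5" --pt "0 -0.1 -1.0 0 2.5" --pt "0 -0.1 -1.4 0 2.5" --pt "0 -0.1 -1.4 0 2.5" --pt "0 -0.1 -1.4 0 2.5"

```text
t: 4.47
position: [0.4632, 0.0239, 0.0695]
ee_rot: [-179.9, 0.0, 90.0]
force: [-1.1, -1.8, -9.5]
gripper_width: 0.0306
grasp_force: 60.1
```

drive_tool --pt "0 0 0 0.11 2.5" --pt "0 0 0 0.22 2.5" --pt "0 0 0 0.33 2.5" --pt "0 0 0 0.44 2.5" --pt "0 0 0 0.55 2.5" --pt "0 0 0 0.66 2.5" --pt "0 0 0 0.77 2.5" --pt "0 0 0 0.88 2.5" --pt "0 0 0 0.99 2.5" --pt "0 0 0 1.1 2.5" --pt "0 0 0 1.2 2.5" --pt "0 0 0 1.2 2.5"

```text
t: 5.47
position: [0.4619, 0.0245, 0.0687]
ee_rot: [-179.8, 0.3, 21.2]
force: [-4.4, 1.3, -8.8]
gripper_width: 0.0302
grasp_force: 60.1
```

```bash
python3 - <<'E'
from h import *
s=manip.read_state();print(s['position'],s['ee_rot'],s['force'],s['torque'])
for n in ['wrist','side']:
    im=get_image(n); save(im,n+'3'); 
    for nm,z in [('stop_tip',.058),('collar_grip',.08)]:
        print(n,nm,[(np.round(d['position']).tolist(),round(d['p'],2),at(im,d['position'],z)[:2].round(4).tolist()) for d in models.tip_of(nm,im)][:3])
E
```

```text
[0.46194344 0.0244883  0.06865107] [-179.84462836    0.25532077   21.16619213] [-4.3784922   1.30336708 -8.78425605] [-0.11860852  0.60455004 -0.02001266]
wrist stop_tip [([484.0, 326.0], 0.72, [0.4769, -0.0571])]
wrist collar_grip [([319.0, 317.0], 0.82, [0.4644, 0.0252])]
side stop_tip [([292.0, 337.0], 0.57, [0.5377, 0.2047])]
side collar_grip [([365.0, 272.0], 0.54, [0.4664, 0.024])]
```

View pics/wrist3.png

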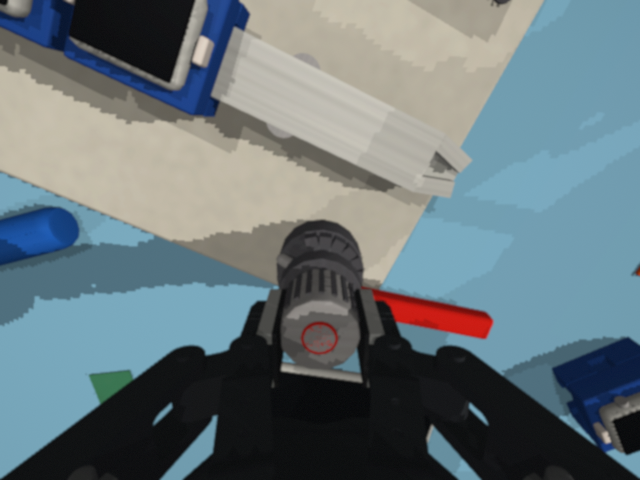

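The collar at (319,320) is up and the arm, with its tip at (487,325), now points outward, clear of the rail at (340,115). A little more turn, then lower.

drive_tool --pt "0 0 0 0.06 2.5" --pt "0 0 0 0.06 2.5" --pt "0 0 0.4 0.06 2.5" --pt "0 0 0.8 0.06 2.5" --pt "0 0 1.2 0.06 2.5" --pt "0 0 1.2 0.06 2.5" --pt "0 0 1.2 0.06 2.5"

```text
t: 6.35
position: [0.4629, 0.0247, 0.0586]
ee_rot: [-179.8, 0.2, 17.9]
force: [-8.3, 3.9, -0.7]
gripper_width: 0.03
grasp_force: 61.0
```

drive_tool --pt "0 0 0 0 6" --pt "0 0 0 0 8.5" --pt "0 0 0 0 8.5" --pt "0 0 -3.5 0 8.5" --pt "0 0 -7 -0.12 8.5" --pt "1 -0.5 -9 -0.24 8.5" --pt "3 -1.3 -10 -0.36 8.5" --pt "5 -2.3 -10 -0.48 8.5" --pt "7 -3.1 -10 -0.6 8.5" --pt "9 -4 -10 -0.72 8.5" --pt "10.2 -4.6 -10 -0.84 8.5" --pt "10.2 -4.6 -10 -0.96 8.5"

```text
t: 7.35
position: [0.55, 0.1006, 0.1601]
ee_rot: [179.8, -0.1, 73.3]
force: [-0.9, -0.7, 0.0]
gripper_width: 0.085
grasp_force: 0.0
```

drive_tool --pt "0 0 0 -0.12 8.5" --pt "0 0 0 -0.235 8.5" --pt "0 0 0 -0.235 8.5" --pt "0 0 0 -0.235 8.5"

```text
t: 7.68
position: [0.548, 0.099, 0.1594]
ee_rot: [179.9, -0.0, 86.1]
force: [0.2, -0.2, 0.4]
gripper_width: 0.0848
grasp_force: 0.0
```

```bash
cat >> h.py <<'E'
def toolshift(target):  # cm in tool axes from measured pose to world target
    from scipy.spatial.transform import Rotation as Ro
    s=manip.read_state(); R=Ro.from_euler('xyz',s['ee_rot'],degrees=True).as_matrix()
    R=Ro.from_euler('xyz',[180,0,s['ee_rot'][2]],degrees=True).as_matrix()
    return (R.T@(np.array(target)-s['position'])*100).round(2)
E
python3 - <<'E'
from h import *
s=manip.read_state();print(s['position'],s['ee_rot'],s['force'])
im=get_image('wrist'); save(im,'w4'); g=cv2.cvtColor(im['img'],cv2.COLOR_RGB2GRAY)
for nm,z in [('place1',.024),('cured_1',.024),('mouth',.04)]:
    print(nm,[(np.round(d['position']).tolist(),round(d['p'],2),at(im,d['position'],z)[:2].round(4).tolist()) for d in models.tip_of(nm,im)][:3])
for d in models.outline_of('cured_1',im)[:2]:
    m=d['region'].astype(np.uint8); c,_=cv2.findContours(m,0,2); print(round(d['p'],2),m.sum(),cv2.minAreaRect(np.vstack(c)))
E
```

```text
[0.5480181  0.09904268 0.15941505] [ 1.79859923e+02 -2.27102707e-02  8.61400907e+01] [ 0.18238645 -0.18846426  0.42722562]
place1 [([313.0, 257.0], 0.58, [0.542, 0.0697])]
cured_1 [([312.0, 104.0], 0.89, [0.5495, 0.189]), ([312.0, 188.0], 0.6, [0.5451, 0.1276])]
mouth [([315.0, 359.0], 0.69, [0.5372, -0.0193])]
0.96 5566 ((313.0, 193.5), (83.0, 72.0), 90.0)
0.8 6691 ((311.0, 101.5), (89.0, 78.0), 90.0)
```

View pics/w4.png

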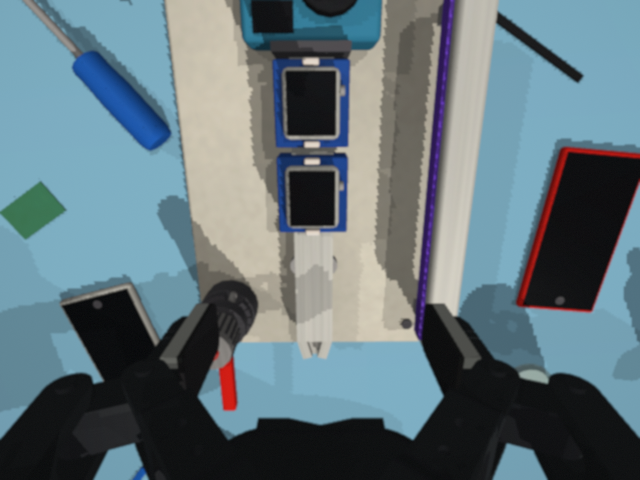

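The view shows the rail upright in the image: cured watches at (312,102) and (312,193), rail nose at (315,352), parked arm at (228,385). Gripping cured_2 now.

drive_tool --pt "1 -0.2 3 0 8.5" --pt "2 -0.4 6 0 8.5" --pt "2.9 -0.4 9 0 8.5" --pt "2.9 -0.4 11.5 0 8.5" --pt "2.9 -0.4 12.8 0 8.5" --pt "2.9 -0.4 12.8 0 8.5" --pt "2.9 -0.4 12.8 0 4.2" --pt "2.9 -0.4 12.8 0 4.2" --pt "2.9 -0.4 12.8 0 4.2" --pt "2.9 -0.4 12.8 0 4.2" --pt "2.9 -0.4 12.8 0 4.2" --newtons 60

```text
t: 8.85
position: [0.5461, 0.1282, 0.033]
ee_rot: [179.9, -0.0, 86.3]
force: [-4.5, 0.1, 7.3]
gripper_width: 0.048
grasp_force: 64.4
```

drive_tool --pt "0 0 -0.1 0 4.2" --pt "-1 0 -0.1 0 4.2" --pt "-2.5 0 -0.1 0 4.2" --pt "-4 0 -0.1 0 4.2" --pt "-6 0 -0.1 0 4.2" --pt "-8 0 -0.1 0 4.2" --pt "-8 0 -0.1 0 4.2"

```text
t: 9.43
position: [0.5407, 0.0461, 0.033]
ee_rot: [179.9, 0.1, 86.2]
force: [-2.6, -6.0, 5.0]
gripper_width: 0.0479
grasp_force: 64.2
```

drive_tool --pt "-1.5 0 -0.05 0 4.2" --pt "-3.5 0 -0.05 0 4.2" --pt "-5.5 0 -0.05 0 4.2" --pt "-7.5 0 -0.05 0 4.2" --pt "-9.5 0 -0.05 0 4.2" --pt "-11 0 -0.05 0 4.2" --pt "-11 0 -0.05 0 4.2"

```text
t: 10.02
position: [0.5329, -0.0634, 0.0321]
ee_rot: [179.9, 0.1, 86.1]
force: [0.4, -1.1, -1.8]
gripper_width: 0.0476
grasp_force: 63.6
```

drive_tool --pt "0 0 -3 0 4.2" --pt "-0.5 0 -6 0 4.2" --pt "-3 1.5 -9 0 4.2" --pt "-6 3 -11 0 4.2" --pt "-9 4.5 -12 0 4.2" --pt "-12 5.3 -12 0 4.2" --pt "-13.4 5.3 -12 0 4.2" --pt "-13.4 5.3 -12 0 4.2"

```text
t: 10.68
position: [0.5769, -0.2005, 0.1518]
ee_rot: [180.0, 0.0, 86.1]
force: [0.1, 0.6, -1.7]
gripper_width: 0.0478
grasp_force: 63.6
```

```bash
python3 - <<'E'
from h import *
s=manip.read_state();print(s['position'],s['ee_rot'],s['gripper_width'])
im=get_image('wrist'); save(im,'w5'); sc=get_image('scene')
for i in (im,sc):
  hsv=cv2.cvtColor(i['img'],cv2.COLOR_RGB2HSV); 
  for d in models.outline_of('mat',i)[:1]:
    m=d['region']; ys,xs=np.nonzero(m); P=np.array([at(i,(x,y),.003)[:2] for x,y in zip(xs[::5],ys[::5])],np.float32)
    print(d['p'],cv2.minAreaRect(P),P.min(0),P.max(0))
for nm in ['watch_a','glass']: print(nm,[(np.round(d['position']).tolist(),round(d['p'],2),at(sc,d['position'],0)[:2].round(3).tolist()) for d in models.tip_of(nm,sc)][:5])
E
```

```text
[ 0.57692405 -0.20046249  0.15175513] [1.79995314e+02 4.28287490e-02 8.61203411e+01] 0.047758990694428474
0.7 ((0.5845468640327454, -0.27175331115722656), (0.11943934857845306, 0.20944851636886597), 1.0263774394989014) [ 0.52341646 -0.37567702] [ 0.6439934  -0.16606754]
0.63 ((0.5838609933853149, -0.27044373750686646), (0.1195826530456543, 0.2112773060798645), 0.7689306139945984) [ 0.5232199  -0.37674573] [ 0.64407    -0.16474243]
watch_a [([231.0, 281.0], 0.86, [0.439, -0.194]), ([326.0, 145.0], 0.7, [0.425, 0.376]), ([194.0, 339.0], 0.64, [0.45, -0.374])]
glass [([361.0, 296.0], 0.74, [0.752, -0.087])]
```

View pics/w5.png

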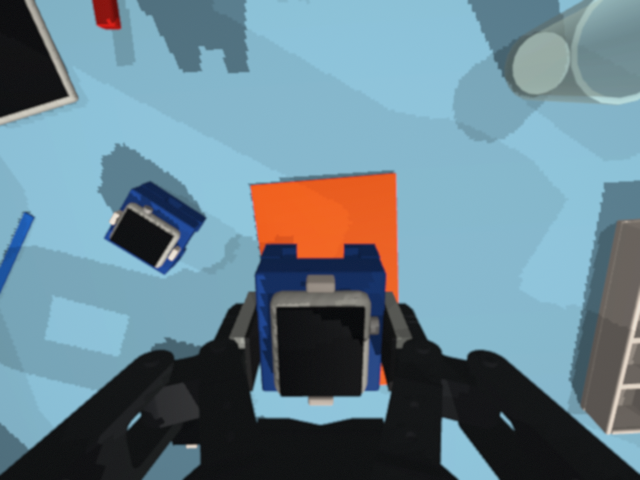

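The carrier is held squarely over the mat, at (320,330) in the image, and the mat centre measures (0.584,-0.271).

drive_tool --pt "-4 0.5 3 0 4.2" --pt "-8 1 6 0 4.2" --pt "-12.3 1.5 9 0 4.2" --pt "-12.3 1.5 12 0 4.2" --pt "-12.3 1.5 13.5 0 4.2" --pt "-12.3 1.5 14 0 4.2" --pt "-12.3 1.5 14 0 4.2" --pt "-12.3 1.5 14.1 0 4.2" --pt "-12.3 1.5 14.1 0 4.2"

```text
t: 11.73
position: [0.584, -0.3213, 0.0109]
ee_rot: [180.0, -0.0, 86.3]
force: [0.4, 0.6, -2.2]
gripper_width: 0.0482
grasp_force: 66.9
```

drive_tool --pt "0 0 0.1 0 4.2" --pt "0 0 0.2 0 4.2" --pt "0 0 0.2 0 4.2"

```text
t: 11.98
position: [0.5841, -0.3214, 0.0106]
ee_rot: [-180.0, -0.0, 86.3]
force: [-3.4, 2.6, 7.9]
gripper_width: 0.0475
grasp_force: 67.8
```

drive_tool --pt "0 0 -0.1 0 6" --pt "0 0 -0.1 0 8.5" --pt "0 0 -0.1 0 8.5" --pt "0 0 -3 0 8.5" --pt "0 0 -6.5 0 8.5" --pt "2 0 -10 0 8.5" --pt "6 -0.3 -13 0 8.5" --pt "10 -0.3 -15 0 8.5" --pt "14 -0.3 -15 0 8.5" --pt "18 -0.3 -15 0 8.5" --pt "22 -0.2 -15 0 8.5" --pt "26 -0.2 -15 0 8.5"

```text
t: 12.98
position: [0.5984, -0.0644, 0.1593]
ee_rot: [179.9, 0.0, 86.3]
force: [1.0, -0.0, 0.5]
gripper_width: 0.0849
grasp_force: 0.0
```

```bash
python3 - <<'E'
from h import *
s=manip.read_state();print(s['position'],s['ee_rot'])
print(toolshift([.5497,.1875,.032]))
sc=get_image('side')
for nm in ['cured_1','watch_a']: print(nm,[(np.round(d['position']).tolist(),round(d['p'],2),at(sc,d['position'],.003)[:2].round(3).tolist()) for d in models.tip_of(nm,sc)][:5])
E
```

```text
[ 0.59840296 -0.06442436  0.15932804] [1.79920991e+02 6.74305296e-03 8.62530191e+01]
[24.82 -6.51 12.73]
cured_1 [([360.0, 192.0], 0.82, [0.588, -0.333]), ([293.0, 339.0], 0.71, [0.553, 0.171]), ([393.0, 175.0], 0.71, [0.532, -0.447])]
watch_a [([401.0, 240.0], 0.81, [0.439, -0.188]), ([314.0, 470.0], 0.74, [0.424, 0.372]), ([417.0, 195.0], 0.64, [0.447, -0.38]), ([366.0, 276.0], 0.51, [0.478, -0.041]), ([381.0, 264.0], 0.44, [0.458, -0.089])]
```

drive_tool --pt "4 -2 0 0 8.5" --pt "8 -4 0 0 8.5" --pt "12 -5 0 0 8.5" --pt "16 -6 0 0 8.5" --pt "20 -6.5 0 0 8.5" --pt "23 -6.5 2 0 8.5" --pt "24.5 -6.5 5 0 8.5" --pt "24.5 -6.5 8 0 8.5" --pt "24.5 -6.5 11 0 8.5" --pt "24.5 -6.5 12.5 0 8.5" --pt "24.5 -6.5 12.5 0 8.5" --pt "24.5 -6.5 12.5 0 8.5"

```text
t: 14.13
position: [0.5491, 0.1813, 0.0329]
ee_rot: [-179.9, 0.0, 86.2]
force: [0.5, 0.9, 0.8]
gripper_width: 0.085
grasp_force: 0.0
```

drive_tool --pt "0 0 0 0 4.2" --pt "0 0 0 0 4.2" --pt "0 0 0 0 4.2" --pt "0 0 0 0 4.2" --pt "0 0 0 0 4.2"

```text
t: 14.55
position: [0.5496, 0.1824, 0.0361]
ee_rot: [-180.0, 0.0, 86.3]
force: [-5.1, -1.4, 8.2]
gripper_width: 0.0476
grasp_force: 64.1
```

drive_tool --pt "0 0 -0.1 0 4.2" --pt "-1 0 -0.12 0 4.2" --pt "-2.5 0 -0.15 0 4.2" --pt "-4 0 -0.15 0 4.2" --pt "-6 0 -0.15 0 4.2" --pt "-8 0 -0.15 0 4.2" --pt "-10 0 -0.15 0 4.2" --pt "-12 0 -0.15 0 4.2" --pt "-12 0 -0.15 0 4.2"

```text
t: 15.3
position: [0.5417, 0.061, 0.0361]
ee_rot: [180.0, -0.0, 86.1]
force: [-2.7, -0.5, 3.8]
gripper_width: 0.0477
grasp_force: 64.1
```

drive_tool --pt "-1.5 0 -0.05 0 4.2" --pt "-3 0 -0.05 0 4.2" --pt "-5 0 -0.05 0 4.2" --pt "-7 0 -0.05 0 4.2" --pt "-9 0 -0.05 0 4.2" --pt "-11 0 -0.05 0 4.2" --pt "-13 0 -0.05 0 4.2" --pt "-13 0 -0.05 0 4.2"

```text
t: 15.97
position: [0.5337, -0.0696, 0.0362]
ee_rot: [179.9, 0.1, 86.1]
force: [-0.3, 0.9, -1.6]
gripper_width: 0.0476
grasp_force: 63.6
```

drive_tool --pt "0 0 -3 0 4.2" --pt "-1 0 -6 0 4.2" --pt "-4 1.5 -6 0 4.2" --pt "-8 3.5 -6 0 4.2" --pt "-12 5.5 -6 0 4.2" --pt "-15.2 6.1 -5 0 4.2" --pt "-15.2 6.1 -2 0 4.2" --pt "-15.2 6.1 1 0 4.2" --pt "-15.2 6.1 2 0 4.2" --pt "-15.2 6.1 2.2 0 4.2" --pt "-15.2 6.1 2.3 0 4.2" --pt "-15.2 6.1 2.3 0 4.2"

```text
t: 16.97
position: [0.5844, -0.2223, 0.0146]
ee_rot: [-179.9, 0.1, 86.3]
force: [-5.1, -0.5, 6.1]
gripper_width: 0.0476
grasp_force: 65.8
```

drive_tool --pt "0 0 -0.1 0 6" --pt "0 0 -0.1 0 8.5" --pt "0 0 -0.1 0 8.5" --pt "0 0 -3 0 8.5" --pt "0 0 -6 0 8.5" --pt "0 -1 -10 0 8.5" --pt "0 -4 -13 0 8.5" --pt "0 -8 -15 0 8.5" --pt "0 -12 -15 0 8.5" --pt "0 -13.5 -15 0 8.5" --pt "0 -13.5 -15 0 8.5"

```text
t: 17.88
position: [0.447, -0.2133, 0.1631]
ee_rot: [180.0, 0.0, 86.2]
force: [0.5, -0.0, -0.4]
gripper_width: 0.0853
grasp_force: 0.0
```

```bash
cat >> h.py <<'E'
def carrier(im, mask, guess, zb=0.0):
    """fit (x,y,yaw) of a 49x54x32 shoe to a mask, by matching the silhouette hull of the model"""
    from scipy.optimize import minimize
    pts=np.array([(a,b,c) for a in(-.0245,.0245) for b in(-.027,.027) for c in(0,.032)]+[(a,b,.043) for a in(-.018,.018) for b in(-.0215,.0215)])
    m=mask.astype(np.uint8)
    def cost(v):
        c,s=np.cos(v[2]),np.sin(v[2]); Q=pts@np.array([[c,s,0],[-s,c,0],[0,0,1]])+[v[0],v[1],zb]
        p=np.array([proj(im,q) for q in Q],np.float32); r=np.zeros_like(m)
        cv2.fillConvexPoly(r,np.round(cv2.convexHull(p)*16).astype(np.int32),1,shift=4)
        return 1-(r&m).sum()/max(1,(r|m).sum())
    best=min((minimize(cost,[guess[0],guess[1],y],method='Nelder-Mead',options=dict(initial_simplex=[[guess[0]+a,guess[1]+b,y+c] for a,b,c in((-.006,-.004,-.1),(.006,-.004,-.1),(0,.006,-.1),(0,0,.15))])) for y in np.arange(0,np.pi,np.pi/8)),key=lambda r:r.fun)
    return best.x,best.fun
E
python3 - <<'E'
from h import *
s=manip.read_state();print(s['position'],s['ee_rot'])
im=get_image('wrist'); save(im,'w6')
T=models.tip_of('watch_a',im); print([(np.round(d['position']).tolist(),round(d['p'],2),at(im,d['position'],0)[:2].round(4).tolist()) for d in T])
for d in models.outline_of('watch_a',im)[:3]:
    g=at(im,d['position'],.02)[:2]; x,f=carrier(im,d['region'],g); print(round(d['p'],2),np.round(d['position']),d['region'].sum(),x[:2].round(4),np.degrees(x[2])%180,round(f,3))
E
```

```text
[ 0.44704234 -0.21334342  0.16306633] [1.79991415e+02 3.52243488e-02 8.62044458e+01]
[([328.0, 367.0], 0.92, [0.4453, -0.3753]), ([314.0, 194.0], 0.74, [0.4445, -0.1952])]
0.69 [318. 198.] 4481 [ 0.446  -0.1958] 50.26021349147975 0.035
0.56 [326. 383.] 3354 [ 0.4453 -0.3778] 178.09178383716886 0.124
0.29 [405. 424.] 637 [ 0.5255 -0.4649] 12.0182427537722 0.816
```

View pics/w6.png

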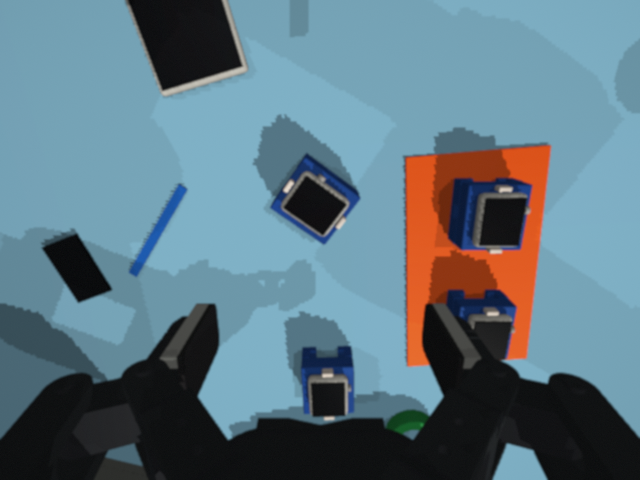

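Both cured watches stand on the mat, at (495,212) and (490,335). The waiting watch at (315,200) is turned about 50°, and another is at (328,385).

drive_tool --pt "1 -0.2 2 -0.12 8.5" --pt "1.75 -0.2 4 -0.24 8.5" --pt "1.75 -0.2 6 -0.36 8.5" --pt "1.75 -0.2 8 -0.48 8.5" --pt "1.75 -0.2 9 -0.6 8.5" --pt "1.75 -0.2 9 -0.72 8.5" --pt "1.75 -0.2 9 -0.84 8.5" --pt "1.75 -0.2 11 -0.945 8.5" --pt "1.75 -0.2 14 -0.945 8.5" --pt "1.75 -0.2 15.4 -0.945 8.5" --pt "1.75 -0.2 15.4 -0.945 8.5" --pt "1.75 -0.2 15.4 -0.945 8.5"

```text
t: 19.03
position: [0.4487, -0.1958, 0.0078]
ee_rot: [-180.0, -0.1, 140.5]
force: [-0.0, -0.7, 0.8]
gripper_width: 0.0847
grasp_force: 0.0
```

drive_tool --pt "0 0 0 0 4.2" --pt "0 0 0 0 4.2" --pt "0 0 0 0 4.2" --pt "0 0 0 0 4.2" --pt "0 0 0 0 4.2"

```text
t: 19.45
position: [0.4501, -0.1973, 0.0107]
ee_rot: [180.0, 0.2, 140.4]
force: [0.3, 0.8, 6.1]
gripper_width: 0.0476
grasp_force: 64.1
```

drive_tool --pt "0 0 -3 0 4.2" --pt "0 0 -6 0.1 4.2" --pt "0.2 2 -8 0.22 4.2" --pt "0.4 4 -8 0.34 4.2" --pt "0.6 6 -8 0.46 4.2" --pt "0.8 8 -8 0.58 4.2" --pt "1 10 -8 0.7 4.2" --pt "1.1 12 -8 0.82 4.2" --pt "1.1 14.5 -8 0.945 4.2" --pt "1.1 14.5 -6 0.945 4.2" --pt "1.1 14.5 -6 0.945 4.2"

```text
t: 20.37
position: [0.5305, -0.0759, 0.0656]
ee_rot: [-179.7, -0.1, 86.4]
force: [-1.9, 0.7, -3.0]
gripper_width: 0.0476
grasp_force: 63.2
```

```bash
python3 - <<'E'
from h import *
s=manip.read_state();print(s['position'],s['ee_rot'],s['gripper_width'],s['force'])
print(toolshift([.5335,-.075,.0357]))
im=get_image('wrist'); save(im,'w7')
E
```

```text
[ 0.5304568  -0.07592251  0.0655548 ] [-1.79663815e+02 -7.40727426e-02  8.63937790e+01] 0.047626237276136414 [-1.87465471  0.68810289 -3.00008211]
[0.11 0.3  2.99]
```

View pics/w7.png

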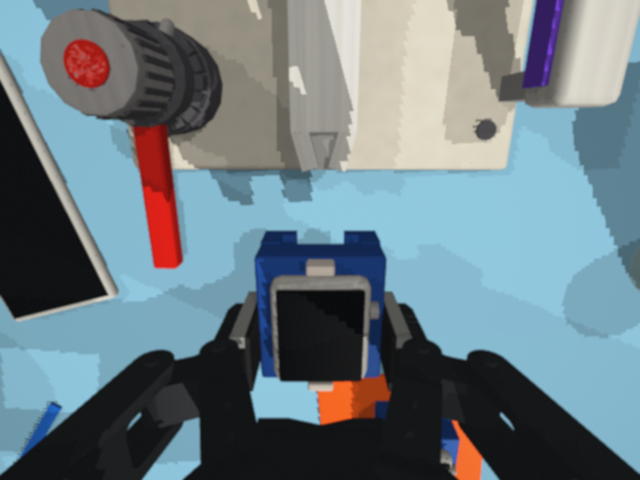

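The carrier is square in the grip at (320,320), in front of the rail nose at (322,155). Lowering to rail height.

drive_tool --pt "0 0.15 1.5 0 4.2" --pt "0 0.2 2.9 0 4.2" --pt "0 0.2 2.9 0 4.2" --pt "0 0.2 2.9 0 4.2"

```text
t: 20.75
position: [0.5333, -0.0779, 0.0393]
ee_rot: [-179.9, -0.0, 86.2]
force: [-0.1, 1.0, -1.8]
gripper_width: 0.0475
grasp_force: 63.2
```

drive_tool --pt "0 0 0.35 0 4.2" --pt "0 0 0.35 0 4.2" --pt "1 0 0.35 0 4.2" --pt "2 0 0.35 0 4.2" --pt "3 0 0.35 0 4.2" --pt "4 0 0.35 0 4.2" --pt "5 0 0.35 0 4.2" --pt "6 0 0.35 0 4.2"

```text
t: 21.42
position: [0.537, -0.0165, 0.0356]
ee_rot: [-179.8, 0.0, 86.3]
force: [-4.0, -1.7, -0.2]
gripper_width: 0.0475
grasp_force: 63.6
```

drive_tool --pt "1.5 0 0 0 4.2" --pt "3 0 0 0 4.2" --pt "5 0 0 0 4.2" --pt "7 0 0 0 4.2" --pt "9 0 0 0 4.2" --pt "11 0 0 0 4.2" --pt "13 0 0 0 4.2" --pt "15 0 0 0 4.2" --pt "17 0 0 0 4.2" --pt "18.5 0 0 0 4.2" --pt "19.6 0 0 0 4.2" --pt "19.6 0 0 0 4.2"

```text
t: 22.42
position: [0.5496, 0.1815, 0.0356]
ee_rot: [-179.8, -0.2, 86.4]
force: [-4.2, 7.6, -2.2]
gripper_width: 0.0479
grasp_force: 63.8
```

drive_tool --pt "0.1 0 0 0 4.2" --pt "0.2 0 0 0 4.2" --pt "0.2 0 0 0 4.2"

```text
t: 22.67
position: [0.5496, 0.1819, 0.0357]
ee_rot: [-179.8, -0.2, 86.3]
force: [-4.2, 3.4, -1.5]
gripper_width: 0.0477
grasp_force: 63.9
```

drive_tool --pt "0 0 0 0 6" --pt "0 0 0 0 8.5" --pt "0 0 0 0 8.5" --pt "0 0 -4 0 8.5" --pt "0 0 -8 0 8.5" --pt "3 -2 -11 0 8.5" --pt "6 -5 -13 0 8.5" --pt "9 -8 -13 0 8.5" --pt "12 -11 -13 0 8.5" --pt "15 -12.8 -13 0 8.5" --pt "17 -12.8 -13 0 8.5" --pt "17 -12.8 -13 0 8.5"

```text
t: 23.67
position: [0.4337, 0.3616, 0.1676]
ee_rot: [179.9, -0.2, 86.5]
force: [-0.0, -0.6, 0.2]
gripper_width: 0.0852
grasp_force: 0.0
```

```bash
cat > look.py <<'E'
import sys
from h import *
s=manip.read_state();print(s['position'],s['ee_rot'])
im=get_image('wrist'); save(im,sys.argv[1])
for d in models.outline_of('watch_a',im)[:3]:
    g=at(im,d['position'],.02)[:2]; x,f=carrier(im,d['region'],g); print(round(d['p'],2),np.round(d['position']),d['region'].sum(),x[:2].round(4),np.degrees(x[2])%180,round(f,3))
    if f<.2: print('shift',toolshift([x[0],x[1],.008]),'turn',np.radians(((s['ee_rot'][2]-90-np.degrees(x[2]))+90)%180-90).round(3))
sd=get_image('side')
print([(np.round(d['position']).tolist(),round(d['p'],2),at(sd,d['position'],.024)[:2].round(3).tolist()) for d in models.tip_of('watch_a',sd)][:6])
E
python3 look.py w8
```

```text
[0.43373411 0.36159623 0.16761923] [179.87434994  -0.19230711  86.53281242]
0.72 [311. 215.] 4118 [0.4303 0.3653] 12.215765362779763 0.068
shift [ 0.66 -0.49 15.9 ] turn -0.274
0.65 [432. 395.] 649 [0.5268 0.1577] 21.63363830628476 0.824
[([313.0, 470.0], 0.95, [0.423, 0.381])]
```

View pics/w8.png

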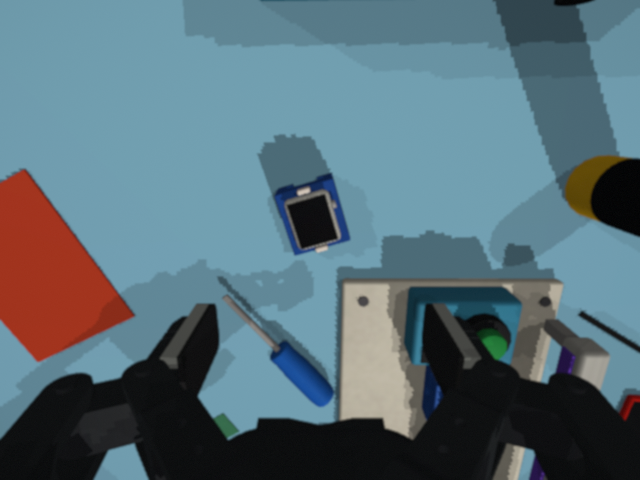

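Waiting watch at (311,215), turned about 12°, clear of the screwdriver at (225,297). Grasping.

drive_tool --pt "0.5 -0.5 4 -0.12 8.5" --pt "0.7 -0.5 8 -0.24 8.5" --pt "0.7 -0.5 11 -0.275 8.5" --pt "0.7 -0.5 14 -0.275 8.5" --pt "0.7 -0.5 15.7 -0.275 8.5" --pt "0.7 -0.5 15.7 -0.275 8.5" --pt "0.7 -0.5 15.7 -0.275 4.2" --pt "0.7 -0.5 15.7 -0.275 4.2" --pt "0.7 -0.5 15.7 -0.275 4.2" --pt "0.7 -0.5 15.7 -0.275 4.2" --pt "0.7 -0.5 15.7 -0.275 4.2"

```text
t: 24.78
position: [0.4321, 0.366, 0.0121]
ee_rot: [179.7, -0.1, 102.0]
force: [-0.2, -1.5, 5.6]
gripper_width: 0.0472
grasp_force: 64.7
```

drive_tool --pt "0 0 -4 0 4.2" --pt "0 0 -8 0 4.2" --pt "-2 0 -11 0 4.2" --pt "-6 0 -13 0.05 4.2" --pt "-10 0.1 -13 0.1 4.2" --pt "-14 0.2 -13 0.15 4.2" --pt "-18 0.3 -13 0.2 4.2" --pt "-22 0.3 -13 0.25 4.2" --pt "-26 0.4 -13 0.276 4.2" --pt "-30 0.5 -13 0.276 4.2" --pt "-34 0.5 -13 0.276 4.2" --pt "-38 0.6 -13 0.276 4.2"

```text
t: 25.78
position: [0.5149, -0.0072, 0.1395]
ee_rot: [180.0, -0.0, 86.2]
force: [1.6, 0.4, -1.7]
gripper_width: 0.0479
grasp_force: 63.9
```

drive_tool --pt "-2 0 0 0 4.2" --pt "-4 0 0 0 4.2" --pt "-6 0 1 0 4.2" --pt "-7.5 0 4 0 4.2" --pt "-7.5 0 7 0 4.2" --pt "-7.5 0 8 0 4.2" --pt "-7.5 0 8 0 4.2" --pt "-7.5 0 8 0 4.2"

```text
t: 26.45
position: [0.51, -0.0798, 0.0594]
ee_rot: [-180.0, -0.0, 86.2]
force: [0.6, 0.3, -0.7]
gripper_width: 0.0476
grasp_force: 63.8
```

```bash
python3 - <<'E'
from h import *
s=manip.read_state();print(s['position'],s['ee_rot'],s['gripper_width'])
y=s['position'][1]; print(toolshift([.5337-.06*(-.0696-s['position'][1])*0,-.078,.0372]))
im=get_image('wrist'); d=models.outline_of('watch_a',im)
for q in d[:2]:
    m=q['region'].astype(np.uint8); c,_=cv2.findContours(m,0,2); print(round(q['p'],2),cv2.minAreaRect(np.vstack(c)),cv2.boundingRect(m))
E
```

```text
[ 0.51001579 -0.07979827  0.05938777] [-1.79954735e+02 -1.51343605e-02  8.62475224e+01] 0.047564221921956834
[0.33 2.35 2.22]
0.81 ((320.5, 318.0), (158.0, 131.0), 90.0) (255, 239, 132, 159)
```

drive_tool --pt "0 1.5 0 0 4.2" --pt "0 2.35 0.5 0 4.2" --pt "0 2.35 1.5 0 4.2" --pt "0 2.35 2.2 0 4.2" --pt "0 2.35 2.2 0 4.2" --pt "0 2.35 2.2 0 4.2"

```text
t: 27.05
position: [0.5326, -0.0813, 0.0365]
ee_rot: [-179.9, -0.0, 86.2]
force: [-0.7, 0.2, -1.9]
gripper_width: 0.0478
grasp_force: 63.9
```

drive_tool --pt "0 0.05 -0.05 0 4.2" --pt "1.5 0.05 -0.05 0 4.2" --pt "3 0.05 -0.05 0 4.2" --pt "4.5 0.05 -0.05 0 4.2" --pt "6 0.05 -0.05 0 4.2" --pt "8 0.05 -0.05 0 4.2" --pt "8 0.05 -0.05 0 4.2"

```text
t: 27.63
position: [0.5381, 0.0005, 0.0375]
ee_rot: [-179.8, -0.1, 86.3]
force: [-3.9, 2.2, -1.6]
gripper_width: 0.048
grasp_force: 63.9
```

drive_tool --pt "1.5 0 0 0 4.2" --pt "3 0 0 0 4.2" --pt "5 0 0 0 4.2" --pt "7 0 0 0 4.2" --pt "9 0 0 0 4.2" --pt "11 0 0 0 4.2" --pt "12 0 0 0 4.2" --pt "12.6 0 0 0 4.2" --pt "12.6 0 0 0 4.2"

```text
t: 28.38
position: [0.546, 0.1249, 0.0371]
ee_rot: [-179.8, -0.1, 86.2]
force: [-4.9, 4.8, -1.9]
gripper_width: 0.0476
grasp_force: 64.0
```

drive_tool --pt "0.1 0 0 0 4.2" --pt "0.2 0 0 0 4.2" --pt "0.2 0 0 0 4.2"

```text
t: 28.63
position: [0.546, 0.1254, 0.0371]
ee_rot: [-179.7, 0.0, 86.2]
force: [-5.2, 0.8, -0.1]
gripper_width: 0.0476
grasp_force: 64.0
```

drive_tool --pt "0 0 0 0 6" --pt "0 0 0 0 8.5" --pt "0 0 0 0 8.5" --pt "0 0 -4 0 8.5" --pt "0 0 -8 0 8.5" --pt "-3 0 -11 0 8.5" --pt "-7 -1 -13 0 8.5" --pt "-11 -2 -13 0 8.5" --pt "-15 -3 -13 0 8.5" --pt "-19 -4 -13 0 8.5" --pt "-23 -5 -13 0 8.5" --pt "-27 -6 -13 0 8.5"

```text
t: 29.63
position: [0.4706, -0.1398, 0.1691]
ee_rot: [179.8, 0.1, 86.2]
force: [0.3, -0.1, -0.1]
gripper_width: 0.0849
grasp_force: 0.0
```

drive_tool --pt "-4 0 0 0 8.5" --pt "-8 0 0 0 8.5" --pt "-12 0 0 0 8.5" --pt "-16 0 0 0 8.5" --pt "-19 0 0 0 8.5" --pt "-20.5 0 0 0 8.5" --pt "-20.5 0 0 0 8.5" --pt "-20.5 0 0 0 8.5"

```text
t: 30.3
position: [0.4574, -0.3425, 0.1681]
ee_rot: [180.0, -0.0, 86.1]
force: [0.4, 0.9, 0.1]
gripper_width: 0.0851
grasp_force: 0.0
```

```bash
python3 look.py w9
```

```text
[ 0.45741767 -0.34245365  0.16814574] [ 1.79966300e+02 -1.53590412e-02  8.61470715e+01]
0.97 [306. 258.] 3924 [ 0.4452 -0.3779] 178.4647449731835 0.074
shift [-3.76 -1.   15.99] turn -0.04
[([292.0, 339.0], 0.95, [0.548, 0.184]), ([305.0, 317.0], 0.91, [0.545, 0.13]), ([418.0, 192.0], 0.66, [0.443, -0.362])]
```

View pics/w9.png

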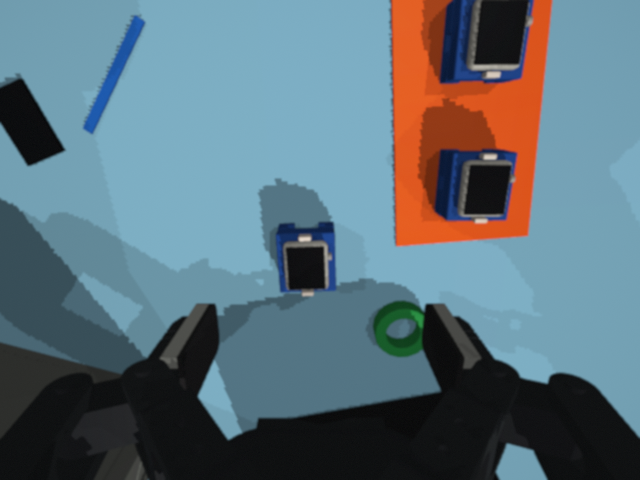

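The last waiting watch is at (306,260), nearly straight, with the tape roll at (399,328) clear of the fingers.

drive_tool --pt "-2 -1 3 -0.04 8.5" --pt "-3.7 -1 7 -0.04 8.5" --pt "-3.7 -1 11 -0.04 8.5" --pt "-3.7 -1 14 -0.04 8.5" --pt "-3.7 -1 15.7 -0.04 8.5" --pt "-3.7 -1 15.7 -0.04 8.5" --pt "-3.7 -1 15.7 -0.04 4.2" --pt "-3.7 -1 15.7 -0.04 4.2" --pt "-3.7 -1 15.7 -0.04 4.2" --pt "-3.7 -1 15.7 -0.04 4.2" --pt "-3.7 -1 15.7 -0.04 4.2"

```text
t: 31.42
position: [0.4467, -0.38, 0.0139]
ee_rot: [179.8, 0.2, 88.5]
force: [0.4, 1.5, 5.8]
gripper_width: 0.0474
grasp_force: 64.8
```

drive_tool --pt "0 0 -4 0 4.2" --pt "1 1 -7 0.02 4.2" --pt "5 3 -8 0.04 4.2" --pt "9 5 -8 0.04 4.2" --pt "13 7 -8 0.04 4.2" --pt "17 7.85 -8 0.04 4.2" --pt "21 7.85 -8 0.04 4.2" --pt "25 7.85 -8 0.04 4.2" --pt "28.5 7.85 -8 0.04 4.2" --pt "30 7.85 -6 0.04 4.2" --pt "30 7.85 -5 0.04 4.2" --pt "30 7.85 -5 0.04 4.2"

```text
t: 32.42
position: [0.529, -0.0792, 0.0582]
ee_rot: [-179.7, -0.0, 86.3]
force: [-0.0, 0.1, -2.2]
gripper_width: 0.0473
grasp_force: 63.9
```

```bash
python3 - <<'E'
from h import *
s=manip.read_state();print(s['position'],s['ee_rot'],s['gripper_width'])
print(toolshift([.5331,-.0813,.0386]))
im=get_image('wrist'); d=models.outline_of('watch_a',im)
for q in d[:1]:
    m=q['region'].astype(np.uint8); c,_=cv2.findContours(m,0,2); print(round(q['p'],2),cv2.minAreaRect(np.vstack(c)),cv2.boundingRect(m))
E
```

```text
[ 0.52902287 -0.07918859  0.05823058] [-1.79723285e+02 -3.55072135e-02  8.63441460e+01] 0.047304386570131945
[-0.18  0.42  1.96]
0.6 ((320.5, 313.0), (158.0, 129.0), 90.0) (256, 234, 130, 159)
```

drive_tool --pt "0 0.3 1 0 4.2" --pt "-0.1 0.35 1.9 0 4.2" --pt "-0.1 0.35 1.9 0 4.2" --pt "-0.1 0.35 1.9 0 4.2"

```text
t: 32.85
position: [0.534, -0.0823, 0.0408]
ee_rot: [-179.9, -0.0, 86.1]
force: [-0.6, 0.4, -0.4]
gripper_width: 0.0474
grasp_force: 63.9
```

drive_tool --pt "0 -0.1 0.2 0 4.2" --pt "0 -0.1 0.22 0 4.2" --pt "0 -0.1 0.22 0 4.2" --pt "1.5 -0.1 0.22 0 4.2" --pt "3 -0.1 0.22 0 4.2" --pt "4.5 -0.1 0.22 0 4.2" --pt "6 -0.1 0.22 0 4.2" --pt "8 -0.1 0.22 0 4.2" --pt "8 -0.1 0.22 0 4.2"

```text
t: 33.6
position: [0.5381, 0.0007, 0.0394]
ee_rot: [-179.9, -0.1, 86.4]
force: [-2.6, 1.5, -1.3]
gripper_width: 0.0473
grasp_force: 64.0
```

drive_tool --pt "1.5 0 0.05 0 4.2" --pt "3 0 0.05 0 4.2" --pt "4.5 0 0.05 0 4.2" --pt "5.7 0 0.05 0 4.2" --pt "6.4 0 0.05 0 4.2" --pt "6.4 0 0.05 0 4.2" --pt "6.4 0 0.05 0 4.2"

```text
t: 34.18
position: [0.5421, 0.0641, 0.0387]
ee_rot: [-179.8, -0.3, 86.2]
force: [-3.2, 9.0, -1.0]
gripper_width: 0.0475
grasp_force: 64.0
```

drive_tool --pt "0.2 0 0 0 4.2" --pt "0.3 0 0 0 4.2" --pt "0.3 0 0 0 4.2" --pt "0.3 0 0 0 4.2"

```text
t: 34.52
position: [0.5422, 0.0651, 0.0387]
ee_rot: [-179.8, -0.1, 86.2]
force: [-6.0, 2.2, -1.2]
gripper_width: 0.0475
grasp_force: 64.1
```

drive_tool --pt "0 0 0 0 6" --pt "0 0 0 0 8.5" --pt "0 0 0 0 8.5" --pt "0 0 -4 0 8.5" --pt "0 0 -8 0 8.5" --pt "2 1 -12 0 8.5" --pt "2 1 -16 0 8.5" --pt "2 1 -16 0 8.5" --pt "2 1 -16 0 8.5"

```text
t: 35.27
position: [0.5579, 0.0842, 0.2046]
ee_rot: [179.4, -0.0, 86.2]
force: [0.6, 0.1, -1.0]
gripper_width: 0.085
grasp_force: 0.0
```

```bash
cat > red.py <<'E'
from h import *
def redc(bgr,box):
    x0,x1,y0,y1=box; h=cv2.cvtColor(bgr,cv2.COLOR_BGR2HSV)[y0:y1,x0:x1]
    m=((h[...,0]<8)|(h[...,0]>172))&(h[...,1]>90)&(h[...,2]>60); ys,xs=np.nonzero(m)
    return (xs.mean()+x0).round(2),(ys.mean()+y0).round(2),len(xs)
E
python3 - <<'E'
from red import *
a=cv2.imread('pics/side0.png'); c=cv2.imread('pics/side3.png')
im=get_image('side'); save(im,'side4'); b=cv2.imread('pics/side4.png')
for i in (a,c,b): print(redc(i,(356,378,258,285)))
big=np.hstack([cv2.resize(i[225:325,300:420],None,fx=2.2,fy=2.2,interpolation=cv2.INTER_CUBIC) for i in (a,c,b)]); cv2.imwrite('pics/cmp.png',big)
print([(np.round(d['position']).tolist(),round(d['p'],2),at(im,d['position'],.024)[:2].round(3).tolist()) for d in models.tip_of('watch_a',im)][:6])
w=get_image('wrist'); save(w,'w10'); 
print([(np.round(d['position']).tolist(),round(d['p'],2),at(w,d['position'],.024)[:2].round(4).tolist()) for d in models.tip_of('watch_a',w)][:6])
print([(np.round(d['position']).tolist(),round(d['p'],2),at(w,d['position'],.047)[:2].round(4).tolist()) for d in models.tip_of('stop_tip',w)][:2], [at(w,d['position'],.07)[:2].round(4).tolist() for d in models.tip_of('collar_grip',w)][:2])
E
```

```text
(np.float64(365.12), np.float64(272.05), 41)
(np.float64(nan), np.float64(nan), 0)
(np.float64(371.59), np.float64(267.9), 86)
[([290.0, 344.0], 0.93, [0.546, 0.195]), ([308.0, 322.0], 0.71, [0.535, 0.138]), ([319.0, 291.0], 0.66, [0.547, 0.057])]
[([306.0, 227.0], 0.87, [0.5421, 0.0689]), ([305.0, 90.0], 0.69, [0.5504, 0.1871]), ([302.0, 160.0], 0.59, [0.5435, 0.1298])]
[([230.0, 366.0], 0.68, [0.4574, -0.0621])] [[0.4646, 0.0257]]red.py:5: RuntimeWarning: Mean of empty slice.
  return (xs.mean()+x0).round(2),(ys.mean()+y0).round(2),len(xs)
  ret = ret.dtype.type(ret / rcount)
```

View pics/cmp.png

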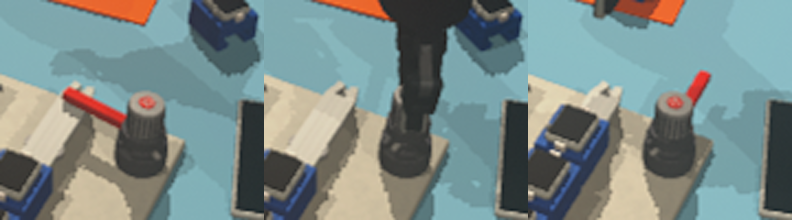

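View pics/w10.png

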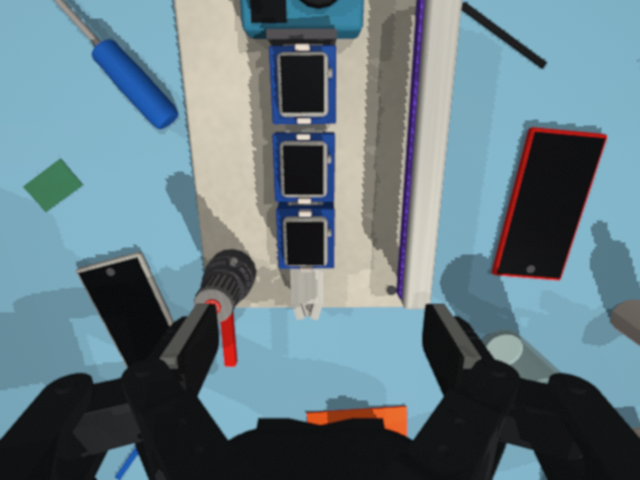

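Cropped comparison: the knob top sits at the same height as at the start (crops 146,101 and 676,101), so it is home in the park slot. The wrist view shows three carriers evenly spaced on the rail at (303,85), (302,168) and (305,240). Next, swing the stop back.

drive_tool --pt "-1 -1.5 1 0.12 8.5" --pt "-2 -3 2 0.24 8.5" --pt "-3 -4.5 3 0.36 8.5" --pt "-4 -6 4 0.48 8.5" --pt "-5 -7.5 4 0.6 8.5" --pt "-6 -8.5 4 0.72 8.5" --pt "-6.6 -9.05 4 0.84 8.5" --pt "-6.6 -9.05 5 0.96 8.5" --pt "-6.6 -9.05 6 1.08 8.5" --pt "-6.6 -9.05 7 1.19 8.5" --pt "-6.6 -9.05 8 1.19 8.5" --pt "-6.6 -9.05 8 1.19 8.5"

```text
t: 36.57
position: [0.4578, 0.0245, 0.1158]
ee_rot: [-179.9, 0.3, 18.2]
force: [0.3, -0.4, -0.2]
gripper_width: 0.0849
grasp_force: 0.0
```

```bash
python3 - <<'E'
from h import *
s=manip.read_state();print(s['position'],s['ee_rot'])
print(toolshift([.4635,.0243,.060]))
E
```

```text
[0.45780906 0.02452549 0.11576069] [-179.8648811     0.30229399   18.18818451]
[0.53 0.2  5.58]
```

drive_tool --pt "0.5 0.2 1 0 8.5" --pt "0.5 0.2 3.5 0 8.5" --pt "0.5 0.2 5.5 0 8.5" --pt "0.5 0.2 5.5 0 8.5" --pt "0.5 0.2 5.5 0 2.5" --pt "0.5 0.2 5.5 0 2.5" --pt "0.5 0.2 5.5 0 2.5" --pt "0.5 0.2 5.5 0 2.5" --pt "0.5 0.2 5.5 0 2.5" --pt "0.5 0.2 5.5 0 2.5"

```text
t: 37.4
position: [0.4661, 0.0257, 0.0662]
ee_rot: [-179.8, -0.1, 18.0]
force: [-3.6, 7.4, 7.2]
gripper_width: 0.0297
grasp_force: 58.9
```

drive_tool --pt "0 0 0 0 5" --pt "0 0 0 0 5" --pt "-0.3 -0.1 0.6 0 5" --pt "-0.3 -0.1 0.7 0 5" --pt "-0.3 -0.1 0.7 0 5" --pt "-0.3 -0.1 0.7 0 2.5" --pt "-0.3 -0.1 0.7 0 2.5" --pt "-0.3 -0.1 0.7 0 2.5" --pt "-0.3 -0.1 0.7 0 2.5"

```text
t: 38.15
position: [0.4619, 0.0246, 0.0573]
ee_rot: [-179.9, 0.0, 18.0]
force: [-3.2, 3.3, 4.1]
gripper_width: 0.0308
grasp_force: 59.5
```

drive_tool --pt "0 0 -0.5 0 2.5" --pt "0 0 -1.0 0 2.5" --pt "0 0 -1.3 0 2.5" --pt "0 0 -1.3 0 2.5" --pt "0 0 -1.3 0 2.5"

```text
t: 38.57
position: [0.4616, 0.0245, 0.0692]
ee_rot: [-179.9, 0.0, 18.0]
force: [3.0, 4.5, -10.4]
gripper_width: 0.0307
grasp_force: 60.0
```

drive_tool --pt "0 0 0 -0.12 2.5" --pt "0 0 0 -0.24 2.5" --pt "0 0 0 -0.36 2.5" --pt "0 0 0 -0.48 2.5" --pt "0 0 0 -0.6 2.5" --pt "0 0 0 -0.72 2.5" --pt "0 0 0 -0.84 2.5" --pt "0 0 0 -0.96 2.5" --pt "0 0 0 -1.08 2.5" --pt "0 0 0 -1.2 2.5" --pt "0 0 0 -1.3 2.5" --pt "0 0 0 -1.3 2.5"

```text
t: 39.57
position: [0.4628, 0.0239, 0.0697]
ee_rot: [179.9, 0.0, 92.7]
force: [6.0, 2.6, -9.0]
gripper_width: 0.0305
grasp_force: 60.1
```

```bash
python3 - <<'E'
from h import *
s=manip.read_state();print(s['position'],s['ee_rot'],s['force'],s['torque'])
im=get_image('wrist'); save(im,'w11'); hsv=cv2.cvtColor(im['img'],cv2.COLOR_RGB2HSV)
m=(((hsv[...,0]<6)|(hsv[...,0]>174))&(hsv[...,1]>180)&(hsv[...,2]>100)).astype(np.uint8)
n,l,st,c=cv2.connectedComponentsWithStats(m)
for k in range(1,n):
  if st[k,4]>400:
    ys,xs=np.nonzero(l==k); P=np.array([at(im,(x,y),.058)[:2] for x,y in zip(xs[::3],ys[::3])]); d=np.linalg.svd(P-P.mean(0))[2][0]
    print(st[k],P.mean(0).round(4),np.degrees(np.arctan2(d[1],d[0])),P[P[:,0].argmax()].round(4))
E
```

```text
[0.46281905 0.02386102 0.06973806] [1.79860015e+02 3.03217115e-02 9.27046908e+01] [ 5.95967509  2.56347404 -9.02603386] [ 0.43731603 -0.99715451  0.00593127]
[ 391  306   92   50 1917] [0.5214 0.0049] -18.71944962004264 [ 0.5472 -0.0031]
```

drive_tool --pt "0 0 0 -0.05 2.5" --pt "0 0 0 -0.1 2.5" --pt "0 0 0 -0.1 2.5" --pt "0 0 0.4 -0.1 2.5" --pt "0 0 0.8 -0.1 2.5" --pt "0 0 1.2 -0.1 2.5" --pt "0 0 1.3 -0.1 2.5" --pt "0 0 1.3 -0.1 2.5"

```text
t: 40.28
position: [0.463, 0.0239, 0.0574]
ee_rot: [179.9, 0.0, 98.2]
force: [4.9, 2.1, -5.5]
gripper_width: 0.0302
grasp_force: 60.9
```

drive_tool --pt "0 0 0 0 6" --pt "0 0 0 0 8.5" --pt "0 0 0 0 8.5" --pt "0 0 -4 0 8.5" --pt "0 0 -8 0 8.5" --pt "2 1 -12 0.1 8.5" --pt "4 4 -14 0.2 8.5" --pt "8 7 -14 0.2 4" --pt "11 9 -14 0.2 0" --pt "11 9 -14 0.2 0" --pt "11 9 -14 0.2 0"

```text
t: 41.2
position: [0.5358, 0.1474, 0.1972]
ee_rot: [-180.0, 0.0, 87.0]
force: [-1.0, -0.1, -0.2]
gripper_width: 0.0382
grasp_force: 0.0
```

```bash
python3 - <<'E'
from h import *
s=manip.read_state();print(s['position'],s['ee_rot'],s['gripper_width'])
im=get_image('wrist'); save(im,'w12'); sd=get_image('side'); save(sd,'side5')
for nm,z in [('start_top',.068),('watch_a',.024),('stop_tip',.047),('collar_grip',.07)]:
  for i in (im,sd): print(nm,[(np.round(d['position']).tolist(),round(d['p'],2),at(i,d['position'],z)[:2].round(4).tolist()) for d in models.tip_of(nm,i)][:4])
hsv=cv2.cvtColor(im['img'],cv2.COLOR_RGB2HSV)
m=((hsv[...,0]>45)&(hsv[...,0]<75)&(hsv[...,1]>120)&(hsv[...,2]>60)).astype(np.uint8)
n,l,st,c=cv2.connectedComponentsWithStats(m)
for k in range(1,n):
  if st[k,4]>100: print(st[k],c[k].round(1),at(im,c[k],.068).round(4))
m=(((hsv[...,0]<6)|(hsv[...,0]>174))&(hsv[...,1]>180)&(hsv[...,2]>100)).astype(np.uint8)
n,l,st,c=cv2.connectedComponentsWithStats(m)
for k in range(1,n):
  if st[k,4]>200:
    ys,xs=np.nonzero(l==k); P=np.array([at(im,(x,y),.047)[:2] for x,y in zip(xs,ys)]); d=np.linalg.svd(P-P.mean(0),full_matrices=False)[2][0]
    print(st[k],P.mean(0).round(4),np.degrees(np.arctan2(d[1],d[0])))
a=cv2.imread('pics/side0.png');b=cv2.imread('pics/side5.png')
cv2.imwrite('pics/cmp2.png',np.hstack([cv2.resize(i[225:385,210:420],None,fx=1.9,fy=1.9,interpolation=cv2.INTER_CUBIC) for i in (a,b)]))
print(toolshift([.5665,.260,.09]))
E
```

```text
[0.5357582  0.14736371 0.19716466] [-1.79952625e+02  4.25687822e-02  8.69751214e+01] 0.03822943169235396
start_top [([353.0, 67.0], 0.93, [0.5657, 0.2596])]
start_top [([263.0, 352.0], 0.71, [0.565, 0.2564]), ([219.0, 271.0], 0.55, [0.7316, 0.1236])]
watch_a [([328.0, 288.0], 0.69, [0.541, 0.0689]), ([329.0, 229.0], 0.68, [0.5443, 0.1297]), ([335.0, 165.0], 0.57, [0.5519, 0.1877])]
watch_a [([291.0, 342.0], 0.7, [0.5454, 0.1909]), ([306.0, 321.0], 0.64, [0.5402, 0.1358]), ([318.0, 294.0], 0.56, [0.5457, 0.0646])]
stop_tip [([338.0, 359.0], 0.93, [0.5465, 0.0038])]
stop_tip [([331.0, 272.0], 0.69, [0.5372, 0.0181])]
collar_grip []
collar_grip []
[ 336   48   37   42 1223] [353.7  68.5] [0.5661 0.2587 0.068 ]
[  63  222   51   43 1048] [ 88.7 243. ] [0.3498 0.1415 0.068 ]
[ 505  199  110  131 1033] [0.7266 0.1093] -111.99741563121812
[273 343  65  21 780] [0.516  0.0128] -12.979821866605722
[11.64  2.46 10.72]
```

View pics/cmp2.png

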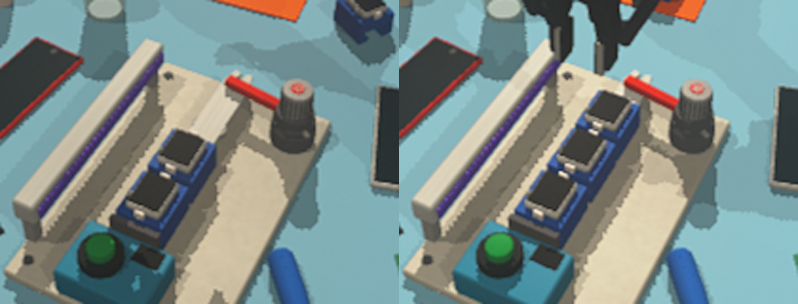

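Arm and knob match the start (arm tip (628,80) vs (230,80)), three carriers sit evenly spaced on the rail, and the green button is at (497,250) in the crop. Pressing it.

drive_tool --pt "4 1 0 0 0" --pt "8 2 2 0 0" --pt "11.6 2.4 6 0 0" --pt "11.6 2.4 9 0 0" --pt "11.6 2.4 11 0 0" --pt "11.6 2.4 11 0 0" --pt "11.6 2.4 11 0 0"

```text
t: 42.28
position: [0.5648, 0.2598, 0.0857]
ee_rot: [-179.8, 0.1, 86.8]
force: [0.3, -0.0, 1.3]
gripper_width: 0.0002
grasp_force: 0.0
```

drive_tool --pt "0 0 1 0 0" --pt "0 0 1.6 0 0" --pt "0 0 2.2 0 0" --pt "0 0 2.6 0 0" --pt "0 0 2.6 0 0" --pt "0 0 2.6 0 0"

```text
t: 42.78
position: [0.5673, 0.2602, 0.0628]
ee_rot: [179.8, -0.0, 86.8]
force: [0.2, -0.8, 4.7]
gripper_width: 0.0004
grasp_force: 2.2
```

drive_tool --pt "0 0 0.3 0 0" --pt "0 0 0.6 0 0" --pt "0 0 0.6 0 0" --pt "0 0 0.6 0 0"

```text
t: 43.12
position: [0.5676, 0.2604, 0.0616]
ee_rot: [179.9, 0.0, 86.8]
force: [-11.7, -6.9, 28.0]
gripper_width: -0.0002
grasp_force: 13.9
```

Bottomed out at 28 N, so it is fully pressed. Retracting and doing a final check.

drive_tool --pt "0 0 -3 0 0" --pt "0 0 -7 0 0" --pt "0 0 -11 0 0" --pt "0 0 -15 0 0" --pt "0 0 -15 0 0" --pt "0 0 -15 0 0"

```text
t: 43.62
position: [0.5677, 0.2609, 0.2094]
ee_rot: [179.6, -0.2, 86.8]
force: [-0.4, 0.2, -0.9]
gripper_width: -0.0004
grasp_force: 0.0
```

```bash
python3 - <<'E'
from h import *
print(manip.read_state()['position'])
sc=get_image('scene')
for nm,z in [('cured_1',.003),('mat',0)]: print(nm,[(round(d['p'],2),at(sc,d['position'],z)[:2].round(3).tolist()) for d in models.tip_of(nm,sc)][:6])
print(manip.close_job())
E
```

```text
[0.56773694 0.26094991 0.2094131 ]
cured_1 [(0.68, [0.585, -0.216]), (0.58, [0.592, -0.317])]
mat [(0.64, [0.585, -0.267])]
the job is handed in; nothing more can be done
None
```

I reloaded the curing station and handed the job in: both cured watches stand on the mat, all three waiting carriers are seated on the rail, the stop is swung back with its collar down, and the start button was pressed to its end stop, in about 44 s of the 210 s allowed.

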